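# Dispense one brass blank and push it onto the scale

## Robot

A 7-joint arm with a two-finger parallel gripper is mounted at the origin on a cart in front of the work surface, level with it; the furniture and walls round the work are solid. World frame = base frame: x ahead of the robot, y to its left, z up, the work surface at z = 0. Lengths are in m, angles in rad, forces in N, time in s.
With the tool pointing down it reaches from about 0.4 to 0.875 m from the base axis. Payload 6.5 kg.
Tool frame: the origin (TCP) lies between the finger pads; the fingertips stand 22 mm ahead of it and the grasp point (between the pads) lies 3 mm ahead of it; z points along the fingers, y is the direction in which the jaws open and shut (so a half turn about z gives the same grasp; the last joint's range is limited). The gripper opens to 88 mm and grips with 3 to 60 N. Pads are 18 mm wide; open, the fingers measure 123 mm over their backs; the gripper's body (75 mm by 187 mm) begins 45 mm behind the grasp point.
Start: joints at [-1.329, 0.536, -0.004, 1.538, 0.003, 1.067, -0.071], TCP at [0.197, 0.619, 0.261] pointing down, gripper open.
Joint ranges: [-2.7, 2.7], [-0.37, 2.16], [-1.27, 1.26], [0.24, 2.4], [-1.31, 4.45], [0.19, 1.91], [-2.76, 2.76]. Speed limits (rad/s): [2.39, 2.39, 3.14, 3.14, 3.14, 3.14, 3.14].

## Interface

Orientations are given as [roll, pitch, yaw] about the fixed x, y, z axes, in that order (R = Rz(yaw) Ry(pitch) Rx(roll)).
In Python, from cell import * gives the robot as it stands.
- The arm moves only by the tool servo_tool, never from a script. Its argument "plan" is a list of rows, each a list of 2 entries, a list of its own where there are three numbers: the shift along the tool's x, y, z in cm, then the turn, a rotation vector about the tool's x, y, z in degrees. A call has 1 to 8 rows; each row is the pose to reach, as a shift and turn from the pose measured when the call began, along the tool's axes at that moment; what a row does not reach only later rows make up. A row lasts 1/12 s, in which the tool goes at most 41.7 mm and 7.16 degrees, less where a joint would pass 70% of its speed; a pose out of reach is approached as far as the arm can. A call with a gripper value outside its range is refused whole. "jaw" is the gripper command: -1 is shut, 1 is fully open, values between are in proportion, set as the call begins (left out, the last holds). The fingers move at their own pace and stop on an object; "squeeze" is the grip in N (left out, the last holds). Time passes only in rows, so rows that repeat a pose let the fingers close. It gives the time, the measured TCP pose, the force and the opening at its end, in the units of the state.
- get_state(): the state, without advancing time (a new reading comes with each control period).
- capture(name): name is "side" or "top" or "wrist"; returns a dict with "frame" (384x512x3 uint8, blue, green, red), "vertical_fov" (degrees; the focal length in pixels is half the picture's height over the tangent of half this angle, whatever the lens; pixels are square), "cx", "cy" (the principal point, pixels), "origin" and "rotation" of the camera in the world. Camera axes: x right, y up, looking along -z (the intrinsics and any distortion apply to the point x, -y, -z); pixel columns grow to the right and rows downward; lengths in m; the calibration is good to about 2 mm. A picture is of the moment at which its call begins. There is no depth.
- sign_off(): hands the job in, once; it reports no verdict.
The state is a dict: "time": time; "q": joint angles; "qvel": joint speeds; "joint_torque": joint torques, N m; "tool_pos": TCP position; "eef_rot": TCP orientation; "wrist_force": force on the tool from outside, world axes, zero at the start; "torque": the same for the moment, N m; "width": finger opening in m.
Only numpy, scipy, OpenCV 4.12 (cv2) and the standard library are available. Lean on these libraries where they do the work, as an engineer would, in place of code of your own. Each camera call takes 0.05 s, during which the arm holds its last target.

## Task

Press the dispenser's plunger all the way down once and let it come back up, so that a single brass blank comes out into the chute. Then gently push that blank sideways with the fingertips, out of the chute and onto the round pan of the scale, until the whole blank rests near the middle of the pan. Do not grasp or lift anything, let no second blank out, and leave the loupe, the oil bottle and the abrasive block where they stand.

Things in the scene. Friction and masses are not known exactly. Their poses are not given: they have to be found in the camera images.
- dispenser: Grey dispenser for brass blanks, fixed to the bench. Origin on the bench under the centre of its magazine, an aluminium frame 42 mm deep (x), 60 mm wide (y), reaching 72 mm above the bench, with a stack of three blanks. At its -x side, towards the robot, is the chute; behind (x 20 to 93 mm) the housing, 73 mm high, with the plunger on top. A slide inside moves out 1.6 mm per mm of plunger travel and back.
- chute (a point): Middle of the chute, on its level floor, 30 mm above the bench and 45 mm in front (-x) of the dispenser's origin. The floor is 68 mm long (dispenser's y), open at both y ends, bounded by the magazine's front face 24 mm behind this point and by a lip 22 to 27 mm in front of it that stands 3 mm above the floor. Axes as the dispenser's.
- plunger_top (a point): Centre of the top of the plunger's round black head, 34 mm across (the top flat is 28 mm across), 120 mm above the bench when up, 56 mm behind the dispenser's origin (+x of the dispenser). Pressed straight down.
- plunger (a joint): Travel of the plunger, m: 0 = up, 0.030 = fully down against its stop; a spring brings it back up. Needs about 4 N at first and 6 to 9 N near the bottom. A full press pushes the lowest blank out into the chute, until its centre lies about 46 mm in front of the dispenser's origin (-x).
- blank_0_center (a point): Centre of the lowest brass blank of the stack, the one that comes out: a plain slab 32 x 50 x 10 mm, about 70 g, its axes along the edges (x 32 mm, y 50 mm, z 10 mm). At the start it lies in the magazine with its 50 mm length along the dispenser's y; in the chute its centre is 35 mm above the bench.
- blank_1_center (a point): Centre of the second blank of the stack, of the same size; it stays in the magazine and sinks to the bottom.
- blank_2_center (a point): Centre of the third, topmost blank, of the same size; it stays in the magazine.
- pan_center (a point): Centre of the top of the scale's round flat steel pan, 100 mm across, without a rim, 28.5 mm above the bench, so 1.5 mm lower than the chute floor. The low grey scale stands fixed at one end of the chute, either at the dispenser's +y or -y end; the pan's centre lies 88 mm from the chute's middle along the dispenser's y, and its edge 4 mm from the end of the chute floor.
- block_top (a point): Centre of the top of a plain square steel bench block, 96 x 96 mm, 28.5 mm high, fixed at the other end of the chute, 88 mm from its middle. Not a place for the blank.
- eye_loupe: Bystander: black eye loupe, 41 mm across, 38 mm high, loose, standing beside the dispenser's housing. Origin at the centre of its underside.
- oil_bottle: Bystander: small oil bottle, 33 mm across, 70 mm high, loose, standing beside the dispenser's housing. Origin at the centre of its underside.
- grinding_block: Bystander: dark green abrasive block 30 x 62 x 16 mm, lying loose on the bench to the right of the dispenser. Origin at the centre of its underside.
- blank_0: The same lowest blank; origin at the centre of its underside.
Mind the look-alikes: they are no part of the job. Leave any turquoise look-alike of the part that bears blank_2_center alone.

How it is judged:
By the outcome, as a careful person would: the job done as asked, in the order asked, and still so for the second after the job is handed in, with the robot touching nothing.
It also fails if it takes over 43 s, if anything falls off the work surface, if the arm or the gripper's body presses on something with over 40 N, if the wrist force passes 120 N, or if a joint passes its speed limit or range.

## Working session

There is one attempt and no reset: what is moved stays moved. The work goes in short steps, Python scripts to look and compute and a tool call to move; the robot and the scene stay as the last step left them, time stands still between calls to the robot, and variables do not carry over. Pictures are saved under pics/ and viewed, and the job is handed in when it is done.

Besides the shell and the picture viewer there is one more tool, called after "Request:" as name(argument=value, ...), one argument or row to a line, values as JSON. servo_tool: Moves the arm, as the interface text tells. Its arguments: {"type":"object","properties":{"plan":{"type":"array","items":{"type":"array"}},"jaw":{"type":"number"},"squeeze":{"type":"number"}},"required":["plan"]}

```bash
mkdir -p pics; ls; python3 - <<'E'
from cell import *
import cv2
s=get_state(); print(s)
for n in ["side","top","wrist"]:
    c=capture(n); cv2.imwrite(f"pics/{n}0.png",c["frame"]); print(n,{k:v for k,v in c.items() if k!="frame"})
E
```

```text
pics
{'time': 0.0, 'q': array([-1.32918515,  0.53716338, -0.00442606,  1.53880164,  0.00260263,
        1.06731277, -0.07122591]), 'qvel': array([-7.39167262e-04, -4.41838477e-04, -2.13593905e-03, -1.24397685e-03,
       -9.52689458e-04, -7.79632922e-05, -1.25496095e-03]), 'joint_torque': array([-8.48039108e-04, -5.70987296e+01,  9.90235917e-01, -2.51611358e+01,
       -5.62512246e-02,  1.79017667e-02,  1.53344968e-04]), 'tool_pos': array([0.19678634, 0.61892038, 0.25986885]), 'eef_rot': array([-3.13991841e+00,  1.32217897e-04,  2.83381793e+00]), 'wrist_force': array([ 0.29963139, -0.2982006 ,  0.08786546]), 'torque': array([-0.03533147, -0.00724605, -0.00571111]), 'width': 0.08804148534184743}
side {'vertical_fov': 54.0743409313348, 'cx': 256.22733590900805, 'cy': 186.61031184363614, 'origin': array([0.3541674 , 0.89445523, 0.40005416]), 'rotation': array([ 1.21837743,  0.02737863, -2.93363083])}
top {'vertical_fov': 49.077622642365775, 'cx': 250.4491151903212, 'cy': 193.6177496217635, 'origin': array([0.41644116, 0.12738146, 1.04363791]), 'rotation': array([ 0.14232548, -0.0219561 , -1.58546295])}
wrist {'vertical_fov': 60.752911623930785, 'cx': 255.667806674958, 'cy': 191.83695046310658, 'origin': array([0.11894847, 0.64445347, 0.38250193]), 'rotation': array([-0.31709158,  0.00205953,  1.2631421 ])}
```

View pics/top0.png

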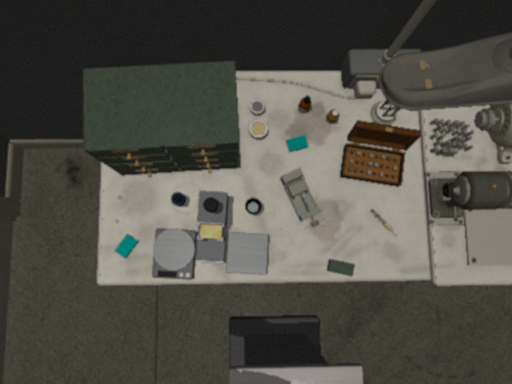

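View pics/side0.png

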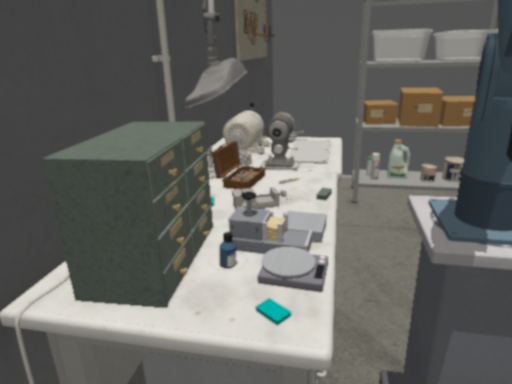

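View pics/wrist0.png

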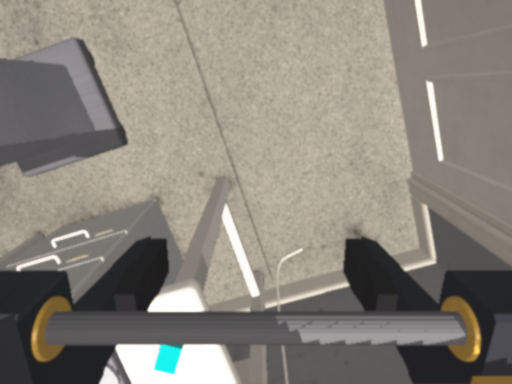

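```bash
cat > h.py <<'E'
from cell import *
import cv2, numpy as np
from scipy.spatial.transform import Rotation as Ro
def cam(c):
    f=192/np.tan(np.radians(c["vertical_fov"]/2)); return f,Ro.from_euler('xyz',c["rotation"]).as_matrix(),np.array(c["origin"])
def ray(c,u,v):
    f,R,o=cam(c); d=R@np.array([(u-c["cx"])/f,-(v-c["cy"])/f,-1]); return o,d
def onz(c,u,v,z):
    o,d=ray(c,u,v); return o+d*(z-o[2])/d[2]
def proj(c,p):
    f,R,o=cam(c); q=R.T@(np.array(p)-o); return np.array([c["cx"]+f*q[0]/-q[2], c["cy"]-f*q[1]/-q[2]])
def crop(c,u0,v0,u1,v1,s,name):
    cv2.imwrite(name,cv2.resize(c["frame"][v0:v1,u0:u1],None,fx=s,fy=s,interpolation=cv2.INTER_CUBIC))
E
python3 - <<'E'
from h import *
import pickle
c=capture("top"); pickle.dump(c,open("top0.pkl","wb"))
crop(c,110,180,280,290,4.6,"pics/topc.png")
s=capture("side"); pickle.dump(s,open("side0.pkl","wb"))
crop(s,200,180,340,330,4,"pics/sidec.png")
E
```

```text
(no output)
```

View pics/topc.png

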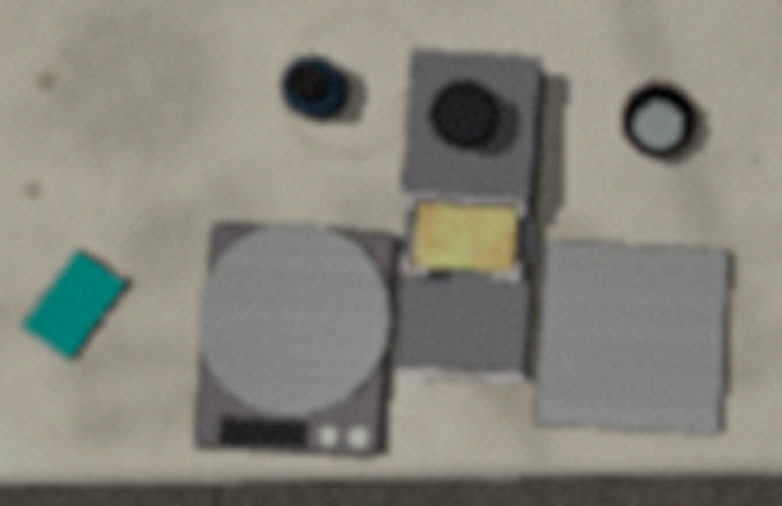

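View pics/sidec.png

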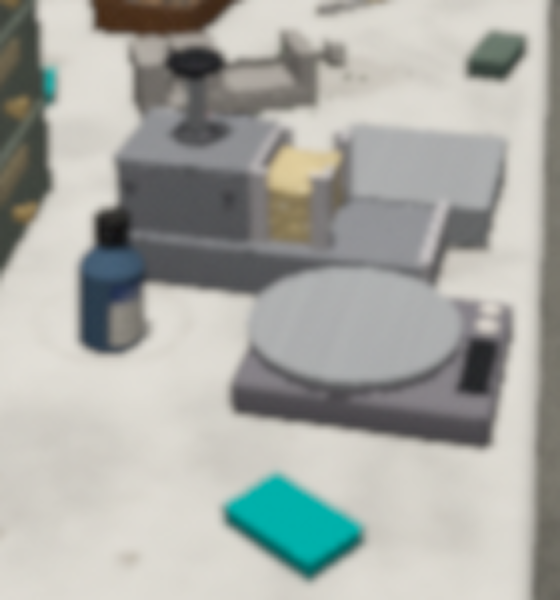

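```bash
cat >> h.py <<'E'
E
python3 - <<'E'
from h import *
import pickle
from scipy.optimize import least_squares
c=pickle.load(open("top0.pkl","rb")); s=pickle.load(open("side0.pkl","rb"))
T=lambda x,y:(110+x/4.6,180+y/4.6); S=lambda x,y:(200+x/4,180+y/4)
obs=[(c,T(466,113),(56,0,120)),(c,T(296,319),(-45,88,28.5)),(c,T(634,336),(-45,-88,28.5)),(c,T(466,237),(0,0,60)),(s,S(196,62),(56,0,120)),(s,S(356,325),(-45,88,28.5))]
for cc,uv,l in obs: print(l,onz(cc,*uv,l[2]/1000).round(4))
def W(p,l):
    a=p[2];l=np.array(l)/1000
    return np.array([p[0]+np.cos(a)*l[0]-np.sin(a)*l[1],p[1]+np.sin(a)*l[0]+np.cos(a)*l[1],l[2]])
def res(p): return np.concatenate([proj(cc,W(p,l))-uv for cc,uv,l in obs])
r=least_squares(res,[.45,.2,0]); print(r.x,res(r.x).round(1))
for l in [(56,0,120),(-45,0,30),(-45,88,28.5),(-45,-88,28.5)]: print(l,W(r.x,l).round(4))
# bystanders: bottle top, loupe
print(onz(c,*T(312,82),.07),onz(c,*T(659,120),.038), onz(c,*T(250,477),0))
E
```

```text
(56, 0, 120) [0.5251 0.1919 0.12  ]
(-45, 88, 28.5) [0.4295 0.2864 0.0285]
(-45, -88, 28.5) [0.4182 0.1113 0.0285]
(0, 0, 60) [0.469  0.1962 0.06  ]
(56, 0, 120) [0.5227 0.2038 0.12  ]
(-45, 88, 28.5) [0.4298 0.2912 0.0285]
[ 0.46906445  0.19678402 -0.06479557] [-0.6  0.1 -0.5 -0.2 -0.2 -0.1 -0.3 -0.   0.1 -1.9  0.2 -1. ]
(56, 0, 120) [0.5249 0.1932 0.12  ]
(-45, 0, 30) [0.4242 0.1997 0.03  ]
(-45, 88, 28.5) [0.4299 0.2875 0.0285]
(-45, -88, 28.5) [0.4185 0.1119 0.0285]
[0.54771824 0.27313374 0.07      ] [0.52985186 0.09686366 0.038     ] [0.34768325 0.3140976  0.        ]
```

```bash
cat >> h.py <<'E'
DP=[0.4690,0.1968,-0.0648]
def W(l,p=DP):
    a=p[2];l=np.array(l)/1000
    return np.array([p[0]+np.cos(a)*l[0]-np.sin(a)*l[1],p[1]+np.sin(a)*l[0]+np.cos(a)*l[1],l[2]])
def delta(target,yaw,st=None):
    st=st or get_state(); R=Ro.from_euler('xyz',st["eef_rot"]); Rt=Ro.from_euler('xyz',[np.pi,0,yaw])
    print("t",round(st["time"],2),"pos",st["tool_pos"].round(4),"F",st["wrist_force"].round(1),"w",round(st["width"],4))
    print("shift cm",(R.inv().apply(np.array(target)-st["tool_pos"])*100).round(2),"turn deg",np.degrees((R.inv()*Rt).as_rotvec()).round(2))
YAW=np.pi-.0648
E
python3 - <<'E'
from h import *
import pickle
c=pickle.load(open("top0.pkl","rb")); s=pickle.load(open("side0.pkl","rb"))
for p in [(152,307),(212,228),(80,292)]: print(onz(s,*p,0))
for p in [(120,172),(240,165)]: print(onz(c,*p,0))
# cabinet height: top corner at side px near (68?)
o,d=ray(s,172,160); P=onz(s,152,307,0); k=(P[0]-o[0])/d[0]; print(o+d*k)
o,d=ray(s,212,122); print("far", o+d*((0.57-o[0])/d[0]))
delta(W((56,0,170)),YAW)
E
```

```text
[0.64227173 0.42429848 0.        ]
[6.35467227e-01 1.26445253e-01 5.55111512e-17]
[0.79000534 0.40796326 0.        ]
[0.62422562 0.42879414 0.        ]
[0.63913591 0.1276489  0.        ]
[0.64227173 0.28849953 0.21540556]
far [0.57       0.26467835 0.28039191]
t 0.25 pos [0.1969 0.6192 0.2603] F [-0.1  0.5  0.2] w 0.0878
shift cm [-44.17 -30.66   9.06] turn deg [ -0.04   0.   -13.92]
```

Request:
servo_tool(
  plan=[
    [[-2.9,-2,0],[0,0,-2]],
    [[-5.8,-4,0],[0,0,-4]],
    [[-8.7,-6,0],[0,0,-6]],
    [[-11.6,-8,0],[0,0,-8]],
    [[-14.5,-10,0],[0,0,-10]],
    [[-17.4,-12.1,0],[0,0,-12]],
    [[-20.3,-14.1,0],[0,0,-14]],
    [[-23.2,-16.1,0],[0,0,-14]],
  ],
  jaw=-1,
  squeeze=10,
)

```text
time: 0.92
tool_pos: [0.37, 0.3939, 0.2605]
eef_rot: [-3.141, -0.0, 3.08]
wrist_force: [1.3, -0.3, -0.9]
width: 0.037
```

```bash
python3 - <<'E'
from h import *
delta(W((56,0,200)),YAW)
E
```

```text
t 0.92 pos [0.37   0.3939 0.2605] F [ 1.3 -0.3 -0.9] w 0.037
shift cm [-16.69 -19.08   6.07] turn deg [-0.04 -0.    0.19]
```

Request:
servo_tool(
  plan=[
    [[-2.4,-2.7,0],[0,0,0]],
    [[-4.8,-5.4,0],[0,0,0]],
    [[-7.2,-8.2,0.5],[0,0,0]],
    [[-9.6,-10.9,1.5],[0,0,0]],
    [[-12,-13.7,3],[0,0,0]],
    [[-14.4,-16.4,4.5],[0,0,0]],
    [[-16.7,-19.1,6.1],[0,0,0.2]],
    [[-16.7,-19.1,6.1],[0,0,0.2]],
  ],
)

```text
time: 1.58
tool_pos: [0.5276, 0.1844, 0.1971]
eef_rot: [-3.135, -0.001, 3.067]
wrist_force: [-0.7, -0.4, -0.4]
width: 0.0005
```

```bash
python3 - <<'E'
from h import *
delta(W((56,0,144)),YAW)
c=capture("side"); crop(c,120,80,320,280,3,"pics/s1.png")
c=capture("wrist"); cv2.imwrite("pics/w1.png",c["frame"])
c=capture("top"); crop(c,110,170,280,290,4.6,"pics/t1.png")
E
```

```text
t 1.58 pos [0.5276 0.1844 0.1971] F [-0.7 -0.4 -0.4] w 0.0005
shift cm [0.33 0.89 5.31] turn deg [-0.37 -0.04 -0.58]
```

View pics/s1.png

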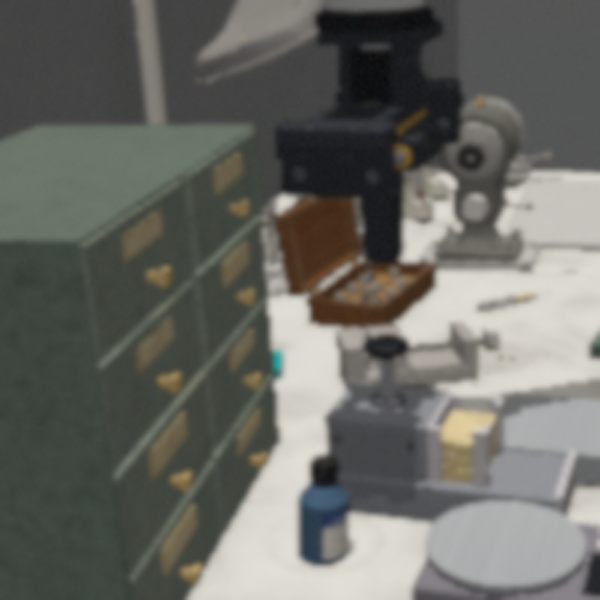

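View pics/w1.png

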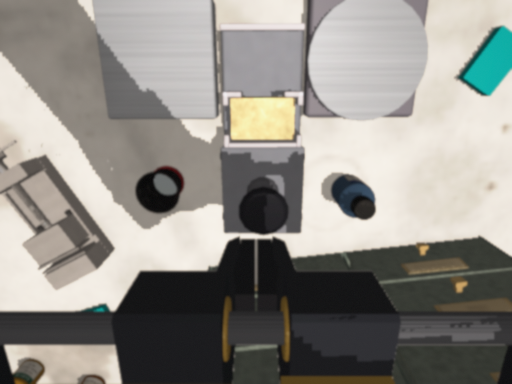

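```bash
python3 - <<'E'
from h import *
delta(W((56,0,144)),YAW)
c=capture("wrist"); cv2.imwrite("pics/w2.png",cv2.resize(c["frame"][0:260,60:460],None,fx=2,fy=2,interpolation=cv2.INTER_CUBIC))
for l in [(56,0,120),(-45,88,28.5),(-45,-88,28.5),(0,0,60)]:
    print(l,W(l),proj(c,W(l)))
import pickle; pickle.dump(c,open("w2.pkl","wb"))
E
```

```text
t 1.73 pos [0.5247 0.1933 0.1995] F [-1.1  0.8 -0.2] w 0.0005
shift cm [-0.02 -0.01  5.55] turn deg [-0.02 -0.04 -0.04]
(56, 0, 120) [0.52488247 0.19317374 0.12      ] [254.76944294 214.3192295 ]
(-45, 88, 28.5) [0.42979286 0.28752927 0.0285    ] [360.54104455  60.43295116]
(-45, -88, 28.5) [0.41839604 0.11189865 0.0285    ] [149.48155229  60.59958529]
(0, 0, 60) [0.469  0.1968 0.06  ] [254.93164371 119.31494483]
```

View pics/w2.png

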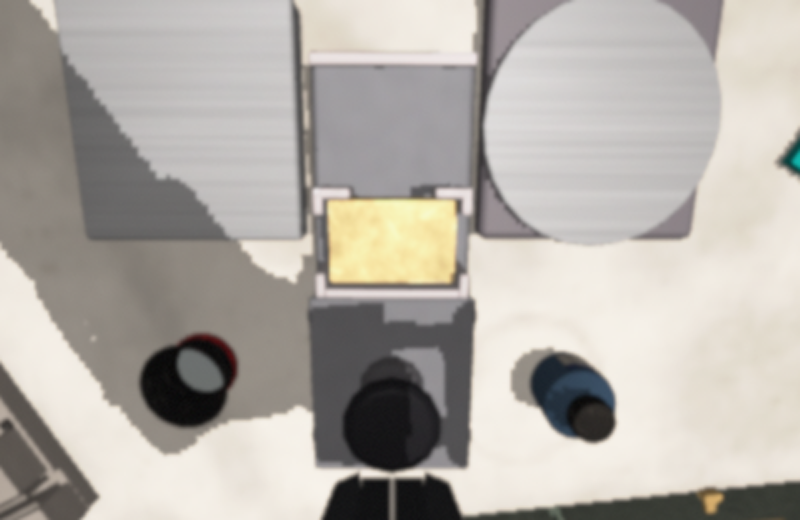

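Request:
servo_tool(
  plan=[
    [[0,0,1.2],[0,0,0]],
    [[0,0,2.6],[0,0,0]],
    [[0,0,4],[0,0,0]],
    [[0,0,5.2],[0,0,0]],
    [[0,0,5.9],[0,0,0]],
    [[0,0,6.6],[0,0,0]],
    [[0,0,7.1],[0,0,0]],
    [[0,0,7.1],[0,0,0]],
  ],
)

```text
time: 2.45
tool_pos: [0.5232, 0.1955, 0.1283]
eef_rot: [3.141, -0.002, 3.08]
wrist_force: [-3.2, 1.6, 4.8]
width: 0.0009
```

```bash
python3 - <<'E'
from h import *
delta(W((56,0,112)),YAW)
c=capture("side"); crop(c,180,120,340,280,4,"pics/s3.png")
E
```

```text
t 2.45 pos [0.5232 0.1955 0.1283] F [-3.2  1.6  4.8] w 0.0009
shift cm [-0.19 -0.22  1.63] turn deg [ 0.03 -0.14  0.16]
```

View pics/s3.png

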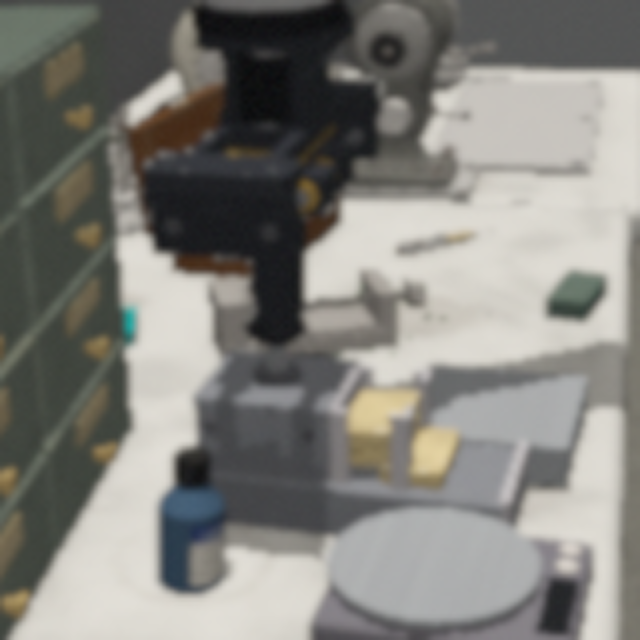

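Pressing works: the blank is partly out (crop ~(430,450)). I'll continue to the bottom.

Request:
servo_tool(
  plan=[
    [[-0.1,-0.1,0.5],[0,0,0]],
    [[-0.2,-0.2,0.9],[0,0,0]],
    [[-0.2,-0.2,1.3],[0,0,0]],
    [[-0.2,-0.2,1.6],[0,0,0]],
    [[-0.2,-0.2,1.8],[0,0,0]],
    [[-0.2,-0.2,1.8],[0,0,0]],
    [[-0.2,-0.2,1.8],[0,0,0]],
  ],
)

```text
time: 3.08
tool_pos: [0.5244, 0.1951, 0.1124]
eef_rot: [3.139, -0.003, 3.081]
wrist_force: [-9.3, -0.2, 20.4]
width: 0.0003
```

```bash
python3 - <<'E'
from h import *
delta(W((56,0,112)),YAW)
c=capture("side"); crop(c,180,120,340,280,4,"pics/s4.png")
c=capture("wrist"); cv2.imwrite("pics/w4.png",c["frame"])
delta(W((56,0,112)),YAW)
E
```

```text
t 3.08 pos [0.5244 0.1951 0.1124] F [-9.3 -0.2 20.4] w 0.0003
shift cm [-0.06 -0.19  0.04] turn deg [ 0.13 -0.18  0.24]
t 3.18 pos [0.5244 0.1951 0.1124] F [-8.3  0.6 21.2] w 0.0004
shift cm [-0.06 -0.19  0.04] turn deg [ 0.13 -0.18  0.24]
```

View pics/s4.png

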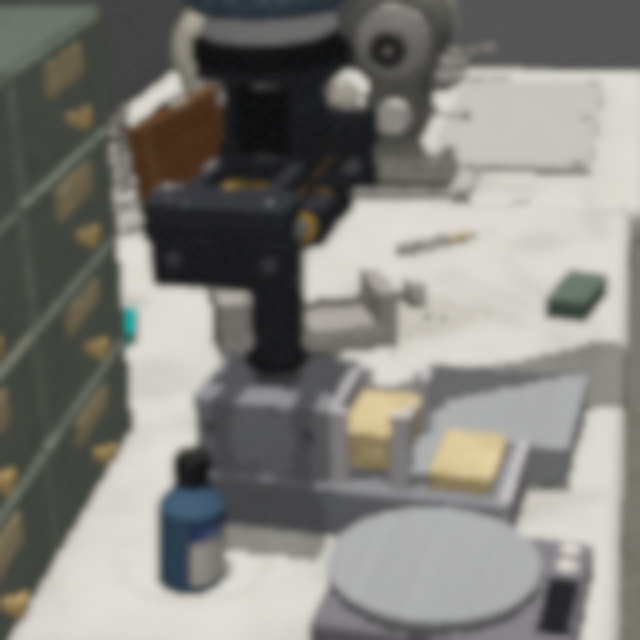

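View pics/w4.png

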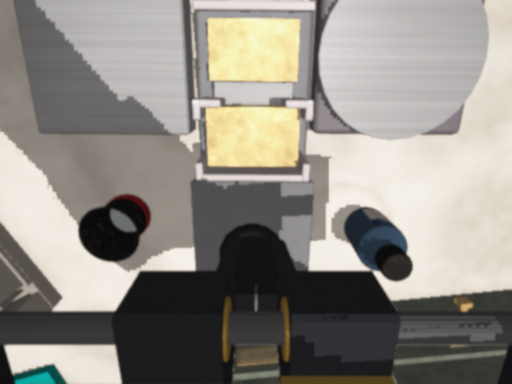

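Request:
servo_tool(
  plan=[
    [[0,0,-0.5],[0,0,0]],
    [[0,0,-1.5],[0,0,0]],
    [[0,0,-2.5],[0,0,0]],
    [[0,0,-3.5],[0,0,0]],
    [[0,0,-4.5],[0,0,0]],
    [[0,0,-6],[0,0,0]],
    [[0,0,-7],[0,0,0]],
    [[0,0,-7],[0,0,0]],
  ],
)

```text
time: 3.85
tool_pos: [0.526, 0.1954, 0.1848]
eef_rot: [3.137, 0.001, 3.081]
wrist_force: [1.0, 1.0, -0.1]
width: 0.0007
```

```bash
python3 - <<'E'
from h import *
c=capture("side"); crop(c,180,120,340,280,4,"pics/s5.png")
c=capture("wrist"); cv2.imwrite("pics/w5.png",cv2.resize(c["frame"][0:260,60:460],None,fx=2,fy=2,interpolation=cv2.INTER_CUBIC))
import pickle; pickle.dump(c,open("w5.pkl","wb"))
delta(W((-46,-56,160)),YAW)
E
```

```text
t 3.95 pos [0.5247 0.195  0.1826] F [-0.9  0.8  0.4] w 0.0006
shift cm [10.19 -5.74  2.27] turn deg [ 0.15 -0.14  0.24]
```

View pics/s5.png

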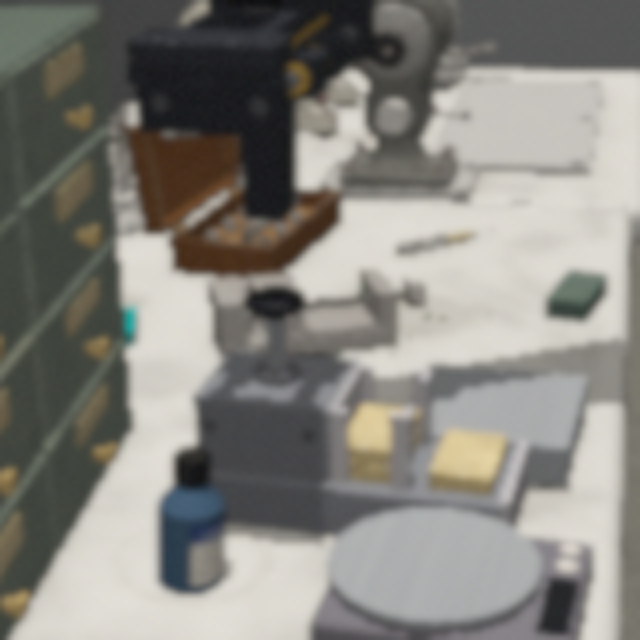

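View pics/w5.png

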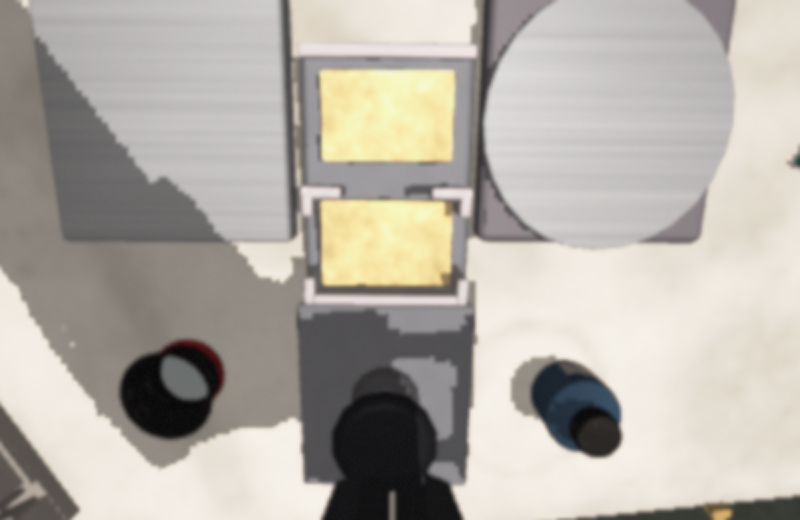

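Request:
servo_tool(
  plan=[
    [[2.5,-1.4,0],[0,0,0]],
    [[5.1,-2.9,0],[0,0,0]],
    [[7.6,-4.3,0],[0,0,0]],
    [[10.2,-5.7,0],[0,0,0.2]],
    [[10.2,-5.7,2.5],[0,0,0.2]],
    [[10.2,-5.7,5],[0,0,0.2]],
    [[10.2,-5.7,7.5],[0,0,0.2]],
    [[10.2,-5.7,9],[0,0,0.2]],
  ],
)

```text
time: 4.62
tool_pos: [0.4178, 0.1439, 0.0904]
eef_rot: [3.14, -0.005, 3.078]
wrist_force: [-0.3, -0.3, 0.3]
width: 0.0005
```

```bash
python3 - <<'E'
from h import *
import pickle
w=pickle.load(open("w5.pkl","rb"))
p=onz(w,253.5,57.5,.04); print("blank",p, "expected",W((-46,0,40)))
c=capture("top"); 
c=capture("side"); crop(c,180,120,340,280,4,"pics/s6.png")
c=capture("wrist"); cv2.imwrite("pics/w6.png",c["frame"])
delta(W((-46,-56,56)),YAW)
E
```

```text
blank [0.42438622 0.20075538 0.04      ] expected [0.42309654 0.19977871 0.04      ]
t 4.77 pos [0.4181 0.144  0.0916] F [ 1.2 -0.4  0.3] w 0.0004
shift cm [-0.15 -0.    3.56] turn deg [ 0.06 -0.31  0.04]
```

View pics/s6.png

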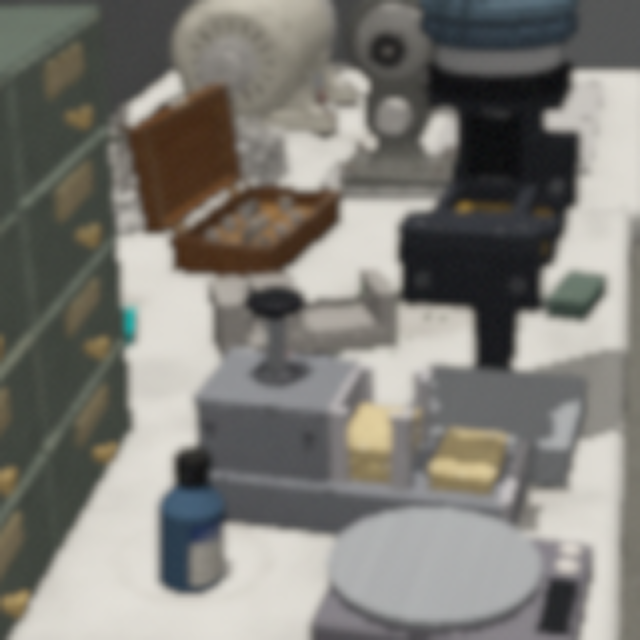

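View pics/w6.png

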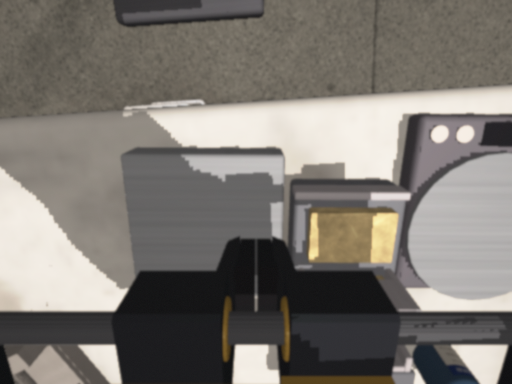

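Request:
servo_tool(
  plan=[
    [[-0.2,0,1.5],[0,-0.3,0]],
    [[-0.2,0,2.8],[0,-0.3,0]],
    [[-0.2,0,3.5],[0,-0.3,0]],
    [[-0.2,0,3.6],[0,-0.3,0]],
    [[-0.2,0,3.6],[0,-0.3,0]],
  ],
)

```text
time: 5.18
tool_pos: [0.4201, 0.1439, 0.056]
eef_rot: [3.141, -0.0, 3.077]
wrist_force: [-0.4, -0.1, -0.5]
width: 0.0003
```

```bash
python3 - <<'E'
from h import *
c=capture("side"); crop(c,240,160,360,280,5,"pics/s7.png")
c=capture("wrist"); cv2.imwrite("pics/w7.png",c["frame"])
for y in (-42.5,45): delta(W((-45,y,56)),YAW)
E
```

```text
t 5.28 pos [0.4204 0.1441 0.0564] F [0.  0.2 0.1] w 0.0001
shift cm [-0.01  1.33  0.04] turn deg [0.09 0.04 0.04]
t 5.28 pos [0.4204 0.1441 0.0564] F [0.  0.2 0.1] w 0.0001
shift cm [-1.000e-02  1.008e+01  5.000e-02] turn deg [0.09 0.04 0.04]
```

View pics/s7.png

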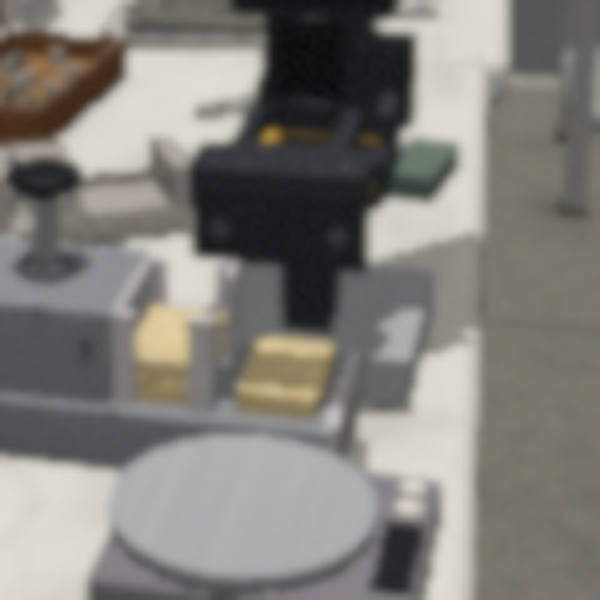

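View pics/w7.png

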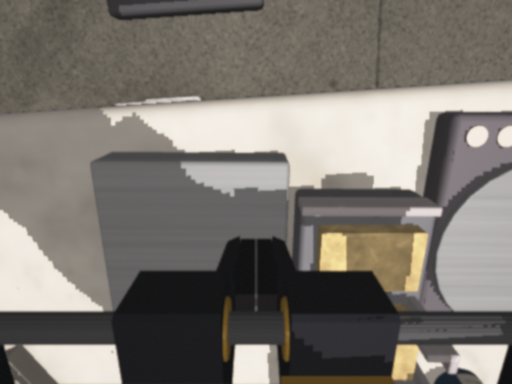

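Request:
servo_tool(
  plan=[
    [[0,0.5,0],[0,0,0]],
    [[0,1,0],[0,0,0]],
    [[0,1.5,0],[0,0,0]],
    [[0,2,0],[0,0,0]],
    [[0,2.4,0],[0,0,0]],
    [[0,2.8,0],[0,0,0]],
    [[0,3.2,0],[0,0,0]],
    [[0,3.6,0],[0,0,0]],
  ],
)

```text
time: 5.95
tool_pos: [0.4227, 0.1803, 0.0564]
eef_rot: [3.14, 0.001, 3.077]
wrist_force: [-0.6, -1.2, 1.4]
width: 0.0008
```

```bash
python3 - <<'E'
from h import *
c=capture("side"); crop(c,240,160,360,280,5,"pics/s8.png")
c=capture("wrist"); cv2.imwrite("pics/w8.png",c["frame"])
delta(W((-45,45,56)),YAW)
E
```

```text
t 6.05 pos [0.4228 0.1809 0.0564] F [-0.3 -0.7 -0.1] w 0.0006
shift cm [-0.02  6.38  0.05] turn deg [0.12 0.05 0.1 ]
```

View pics/s8.png

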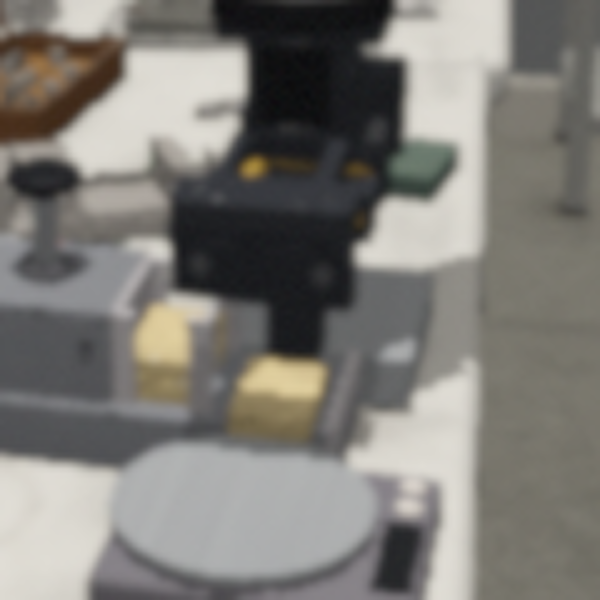

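View pics/w8.png

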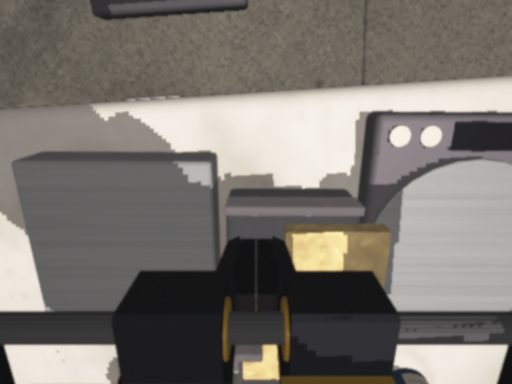

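Request:
servo_tool(
  plan=[
    [[0,0.4,0],[0,0,0]],
    [[0,0.8,0],[0,0,0]],
    [[0,1.2,0],[0,0,0]],
    [[0,1.6,0],[0,0,0]],
    [[0,2,0],[0,0,0]],
    [[0,2.4,0],[0,0,0]],
    [[0,2.8,0],[0,0,0]],
    [[0,3.2,0],[0,0,0]],
  ],
)

```text
time: 6.72
tool_pos: [0.4248, 0.2134, 0.0565]
eef_rot: [3.139, 0.001, 3.079]
wrist_force: [-0.2, -0.7, -0.6]
width: 0.0006
```

```bash
python3 - <<'E'
from h import *
c=capture("side"); crop(c,240,160,360,280,5,"pics/s9.png")
c=capture("wrist"); cv2.imwrite("pics/w9.png",c["frame"])
delta(W((-45,45,56)),YAW)
E
```

```text
t 6.82 pos [0.4249 0.2139 0.0565] F [0.1 0.4 0.7] w 0.0006
shift cm [-0.02  3.08  0.06] turn deg [0.15 0.07 0.16]
```

View pics/s9.png

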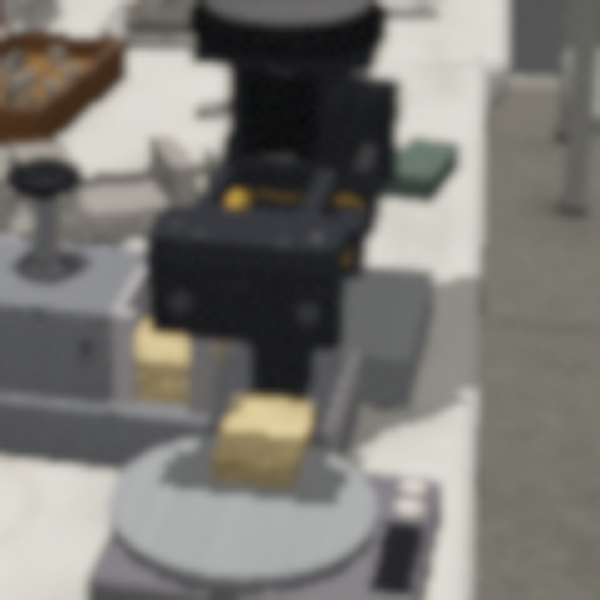

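View pics/w9.png

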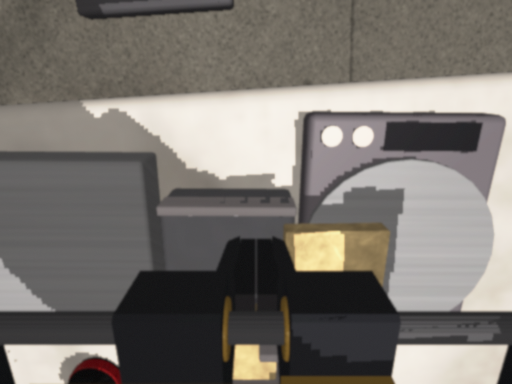

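Request:
servo_tool(
  plan=[
    [[0,0.4,0],[0,0,0]],
    [[0,0.8,0],[0,0,0]],
    [[0,1.2,0],[0,0,0]],
    [[0,1.6,0],[0,0,0]],
    [[0,2,0],[0,0,0]],
    [[0,2.3,0],[0,0,0]],
    [[0,2.5,0],[0,0,0]],
    [[0,2.5,0],[0,0,0]],
  ],
)

```text
time: 7.48
tool_pos: [0.4264, 0.2395, 0.0566]
eef_rot: [3.139, 0.001, 3.08]
wrist_force: [0.1, 0.1, 0.5]
width: 0.0004
```

```bash
python3 - <<'E'
from h import *
import pickle
c=capture("side"); crop(c,220,160,360,280,5,"pics/s10.png"); pickle.dump(c,open("s10.pkl","wb"))
c=capture("top"); crop(c,130,190,250,280,6,"pics/t10.png"); pickle.dump(c,open("t10.pkl","wb"))
delta(W((-45,45,56)),YAW)
E
```

```text
t 7.58 pos [0.4264 0.2389 0.0566] F [-0.1 -0.2  0.3] w 0.0004
shift cm [-0.02  0.57  0.06] turn deg [0.16 0.07 0.16]
```

View pics/s10.png

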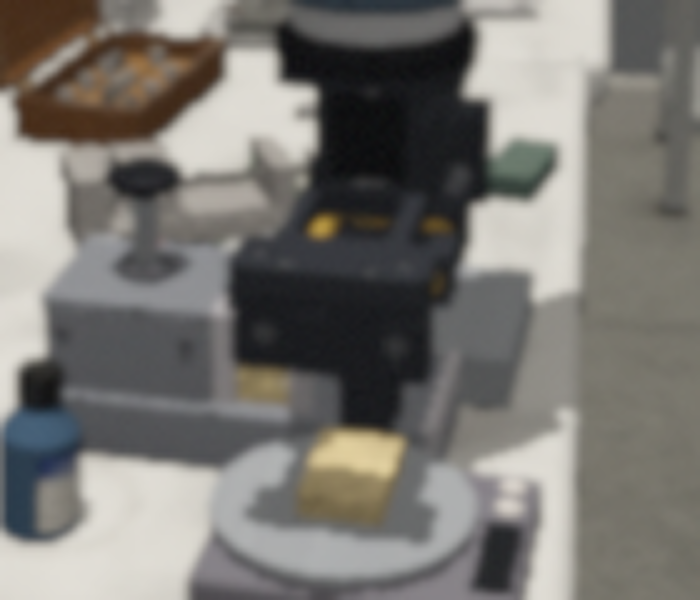

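View pics/t10.png

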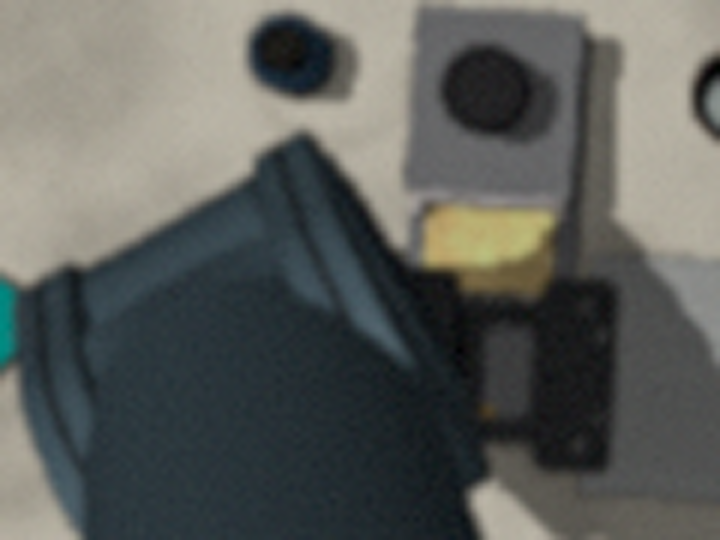

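```bash
python3 - <<'E'
from h import *
import pickle
s=pickle.load(open("s10.pkl","rb"))
S=lambda x,y:(220+x/5,160+y/5)
R=np.linalg.inv([[np.cos(DP[2]),-np.sin(DP[2])],[np.sin(DP[2]),np.cos(DP[2])]])
L=lambda p:(R@(p[:2]-DP[:2])*1000).round(1)
for n,p,z in [("bl",(298,514),.0285),("br",(382,523),.0285),("tl",(303,468),.0385),("tr",(391,476),.0385),("rl",(320,430),.0385),("rr",(405,433),.0385),("pan c",(346,508),.0285),("pan near",(346,580),.0285)]:
    print(n,L(onz(s,*S(*p),z)))
print(L(get_state()["tool_pos"]))
E
```

```text
bl [-29.4 100.8]
br [-60.5  99.9]
tl [-27.9  84.8]
tr [-60.8  83.2]
rl [-28.3  55.3]
rr [-60.7  50.3]
pan c [-45.8  92.8]
pan near [-54.7 138.8]
[-45.2  39.3]
```

Request:
servo_tool(
  plan=[
    [[0,0.3,0],[0,0,0]],
    [[0,0.6,0],[0,0,0]],
    [[0,0.9,0],[0,0,0]],
    [[0,1.1,0],[0,0,0]],
    [[0,1.2,0],[0,0,0]],
    [[0,1.2,0],[0,0,0]],
  ],
)

```text
time: 8.08
tool_pos: [0.4272, 0.2513, 0.0566]
eef_rot: [3.139, 0.001, 3.08]
wrist_force: [-0.8, 0.3, 0.5]
width: 0.0006
```

Request:
servo_tool(
  plan=[
    [[0,-0.4,0],[0,0,0]],
    [[0,-1,0],[0,0,0]],
    [[0,-1.8,0],[0,0,0]],
    [[0,-2.8,0],[0,0,0]],
    [[0,-4,-1],[0,0,0]],
    [[0,-5.5,-2.5],[0,0,0]],
    [[0,-7,-5],[0,0,0]],
    [[0,-8.5,-8],[0,0,0]],
  ],
)

```text
time: 8.75
tool_pos: [0.4205, 0.1638, 0.1361]
eef_rot: [3.141, -0.002, 3.079]
wrist_force: [0.3, -1.1, 0.3]
width: 0.0005
```

```bash
python3 - <<'E'
from h import *
import pickle
c=capture("side"); crop(c,220,160,360,280,5,"pics/s11.png"); pickle.dump(c,open("s11.pkl","wb"))
c=capture("wrist"); cv2.imwrite("pics/w11.png",c["frame"]); pickle.dump(c,open("w11.pkl","wb"))
c=capture("top"); crop(c,130,190,250,280,6,"pics/t11.png"); pickle.dump(c,open("t11.pkl","wb"))
delta(W((-45,45,56)),YAW)
E
```

```text
t 8.9 pos [0.4229 0.1646 0.1379] F [ 0.7  0.5 -0.5] w 0.0005
shift cm [0.15 7.98 8.23] turn deg [ 0.25  0.26 -0.  ]
```

View pics/w11.png

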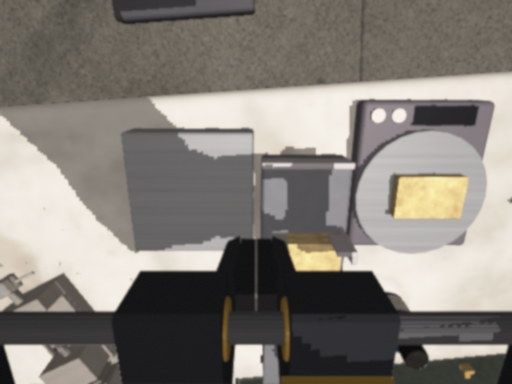

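View pics/t11.png

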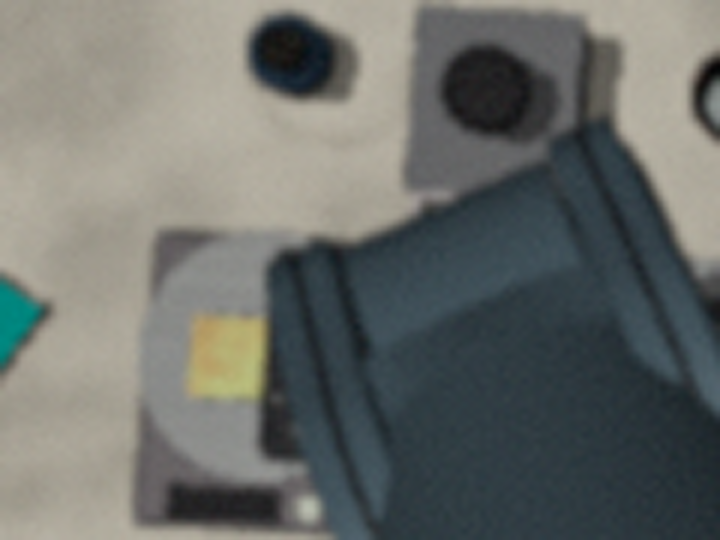

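View pics/s11.png

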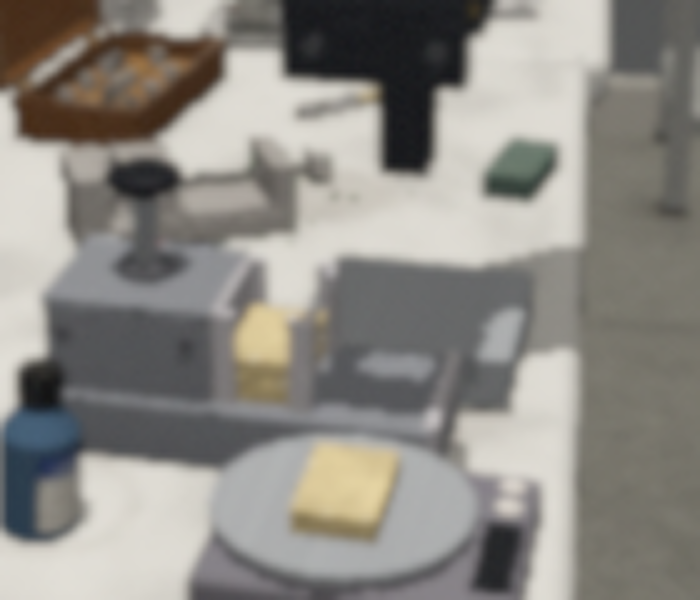

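```bash
python3 - <<'E'
from h import *
import pickle
w=pickle.load(open("w11.pkl","rb"));s=pickle.load(open("s11.pkl","rb"));t=pickle.load(open("t11.pkl","rb"))
cv2.imwrite("pics/w11c.png",cv2.resize(w["frame"][120:260,345:500],None,fx=4,fy=4,interpolation=cv2.INTER_CUBIC))
S=lambda x,y:(220+x/5,160+y/5); T=lambda x,y:(130+x/6,190+y/6)
a=DP[2];R=np.array([[np.cos(a),np.sin(a)],[-np.sin(a),np.cos(a)]])
L=lambda p:(R@(p[:2]-DP[:2])*1000).round(1)
print("wrist blank",L(onz(w,430,195,.0385)),"pan",L(onz(w,421,191,.0285)))
print("side top corners",[L(onz(s,*S(*p),.0385)) for p in [(320,440),(399,450),(293,518),(373,528)]],"pan",L(onz(s,*S(346,508),.0285)))
print("top: left edge",L(onz(t,*T(190,357),.0385)),"pan left",L(onz(t,*T(143,357),.0285)))
E
```

```text
wrist blank [-48.2  89.4] pan [-48.   87.7]
side top corners [array([-29.8,  62.9]), array([-60.5,  63.7]), array([-31.8, 119.7]), array([-60.6, 119.7])] pan [-45.8  92.8]
top: left edge [-47.1 115. ] pan left [-48.1 135.4]
```

View pics/w11c.png

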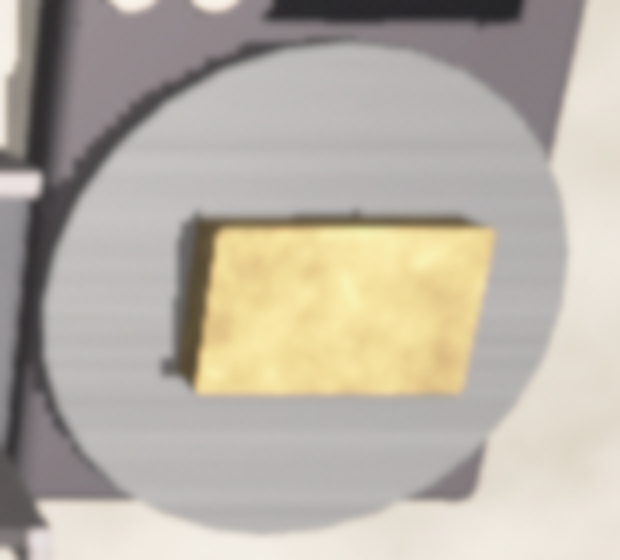

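Request:
servo_tool(
  plan=[
    [[0,0,-2],[0,0,0]],
    [[0,-1,-4.5],[0,0,0]],
    [[0,-4,-7],[0,0,0]],
    [[0,-7,-9],[0,0,0]],
    [[0,-10,-10],[0,0,0]],
    [[0,-13,-10],[0,0,0]],
    [[0,-14,-10],[0,0,0]],
    [[0,-14,-10],[0,0,0]],
  ],
)

```text
time: 9.57
tool_pos: [0.4126, 0.0219, 0.2366]
eef_rot: [3.138, 0.003, 3.072]
wrist_force: [0.1, 0.2, -0.6]
width: 0.0005
```

```bash
python3 - <<'E'
from h import *
c=capture("top"); crop(c,110,180,280,290,4.6,"pics/t12.png"); print(get_state()["wrist_force"],get_state()["time"])
E
```

```text
[ 0.07008229  0.91636841 -0.34106764] 9.6167
```

View pics/t12.png

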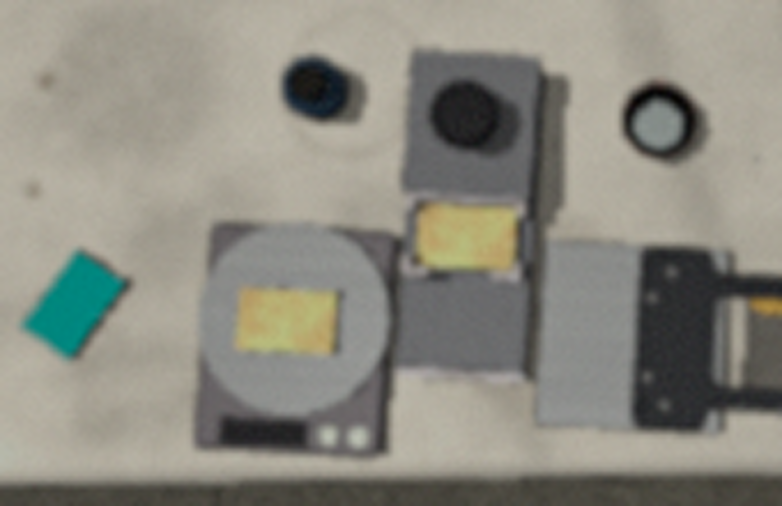

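The top view shows the blank at crop (287,321) and the pan centre at (296,319), so it is about 4 mm off at most. The chute is empty and the bystanders have not moved.

```bash
python3 -c "
from cell import *
print(sign_off())"
```

```text
the job is handed in; nothing more can be done
None
```

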